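# Free a sagging bolt from its bent keeper and hold the guard gate ajar

## Robot

A 6-joint arm with a two-finger parallel gripper is mounted at the origin on the work surface. World frame = base frame: x ahead of the robot, y to its left, z up, the work surface at z = 0. Lengths are in m, angles in rad, forces in N, time in s.
With the tool pointing down it reaches from about 0.275 to 1 m from the base axis. Payload 8.4 kg.
Tool frame: the origin (TCP) lies between the finger pads; the fingertips stand 11 mm ahead of it and the grasp point (between the pads) lies 8 mm behind it; z points along the fingers, y is the line along which they close (so a half turn about z gives the same grasp; the last joint's range is limited). The gripper opens to 85 mm and grips with 20 to 120 N. Pads are 22 mm wide; open, the fingers measure 114 mm over their backs; the gripper's body (76 mm by 85 mm) begins 54 mm behind the grasp point. The pads swing forward as they close: fully open they stand 13 mm farther back than shut.
Start: joints at [-1.147, 0.353, 1.633, -0, 1.155, -0.002], TCP at [0.258, -0.569, 0.242] pointing down, gripper open.
Joint ranges: [-2.63, 2.63], [-0.92, 2.1], [0.06, 2.66], [-1.3, 4.44], [0, 2.69], [-3.02, 3.02]. Speed limits (rad/s): [2.22, 2.22, 2.79, 3.14, 3.14, 3.14].

## Interface

Orientations are given as a unit quaternion [w, x, y, z].
In Python, from plant import telemetry, optics, robot gives the robot as it stands. The module is installed in compiled form; this text tells all that it offers.
- The arm moves only by the tool play_rows, never from a script. Its arguments are lists of equal length, an entry for each row: "offset": the shift along the tool's x, y, z each as a share of 200 mm, from -1 to 1, a list of three; "delta_rot": the turn, a rotation vector about the tool's x, y, z each as a share of 90 degrees, from -1 to 1, a list of three. A call has 1 to 8 rows; each row is the pose to reach, as a shift and turn from the pose commanded when the call began, along the tool's axes at that moment; what a row does not reach only later rows make up. A row lasts 1/8 s, in which the tool goes at most 62.5 mm and 10.7 degrees, less where a joint would pass 70% of its speed; a pose out of reach is approached as far as the arm can. A call with a number of a shift or a turn outside -1 to 1 is refused whole. A call with a gripper value outside its range is refused whole. "jaw" is the opening, from -1 (shut) to 1 (fully open), so that 0 is half open, set as the call begins (left out, the last holds). The fingers move at their own pace and stop on an object; "squeeze" is the grip in N (left out, the last holds). Time passes only in rows, so rows that repeat a pose let the fingers close. It gives the time, the measured TCP pose, the force, the opening and the grip force at its end, in the units of the state.
- telemetry.get_obs(): the state, without advancing time (a new reading comes with each control period).
- optics.camera(name): name is "scene" or "top"; returns a dict with "img" (420x560x3 uint8, red, green, blue), "fx", "fy", "cx", "cy" (pixels), "dist_coeffs" ([k1, k2, p1, p2, k3] as OpenCV has them; the pictures are not rectified), "R" (3x3) and "t" (3): a world point X has camera coordinates R X + t. Camera axes: x right, y down, z forward; pixel columns grow to the right and rows downward; lengths in m; the calibration is good to about 2 mm. A picture is of the moment at which its call begins. There is no depth.
- robot.hand_in(): hands the job in; it is judged then, once.
The state is a dict: "time": time; "joint_pos": joint angles; "dq": joint speeds; "effort": joint torques, N m; "eef_pos": TCP position; "tcp_rot": TCP orientation; "ft_force": force on the tool from outside, world axes, zero at the start; "wrist_torque": the same for the moment, N m; "finger_gap": finger opening in m; "grip_force": force on a finger pad.
Only numpy, scipy, OpenCV 4.12 (cv2) and the standard library are available. Lean on these libraries where they do the work, as an engineer would, in place of code of your own. Each camera call takes 0.05 s, during which the arm holds its last target. There are 200 camera calls.

## Task

The gate of the small guard cell on the bench is shut by a barrel bolt that sags, so its drooping nose is caught behind the bent-up lip of the keeper. Take the bolt by its red grip, lift it so that the nose clears the lip while you draw it back out of the keeper, then pull the gate open towards the outside of the cell by the same grip to about 20 degrees (never past 35) and finish still holding it there by the grip: do not let go, a spring would shut it. Leave the small blue bin beside the cell, the screwdriver and the green can where they stand.

Things in the scene. Friction and masses are not known exactly. Their poses are not given: they have to be found in the camera images.
- cell: The fixed guard cell: aluminium posts and clear panels on a dark base plate, 300 mm deep, 392 mm wide, 180 mm high. Origin on the bench under the middle of the gate line; its x axis points from the gate into the cell (the gate opens to -x), its y axis runs along the shut gate from the latch post (at y = -164 mm) towards the hinge (at y = +140 mm), z is up. It stands turned by up to 0.5 rad.
- gate_hinge (a point): Point on the gate's upright hinge axis at the height of the gate's top (180 mm). The gate is 280 mm wide from here and 40 mm thick. On its top two dark guides, 46 mm high and 27 mm wide, hold the bolt's rod, 80 mm and 255 mm from the hinge axis. The yellow keeper cheeks on the latch post stand 42 mm over its top.
- grip (a point): Centre of the red upright plastic grip on the bolt: a cylinder 22 mm in diameter, 50 mm high, free all round, its lower end 32 mm and its top 82 mm above the gate's top while the bolt sags. It is fixed to the bolt. It lies in the gate's middle plane, 185 mm from the hinge axis when the bolt is fully shot (less as it is drawn back towards the hinge).
- nose (a point): Middle of the underside of the bolt's drooping nose, a steel block 12 mm long (along the bolt) and 12 mm wide at the rod's end, reaching 10 mm below the underside of the 12 mm rod. Its underside sags to 2 mm above the post's top.
- lip (a point): Middle of the top edge of the keeper's bent-up lip: 6 mm thick along the bolt, 11 mm high over the post's top, at the mouth of the keeper on the latch post. The nose sits on its far side from the hinge, up to 6 mm from it; the bolt must rise at least 9 mm for the nose to pass over.
- bolt_draw (a joint): How far the bolt is drawn back along itself towards the hinge, m: 0 fully shot, end stop at 0.050. The lip stops it at about 0.006 unless it is lifted; from 0.024 on the nose is out of the keeper and the gate is free. About 1.2 N of friction, no spring.
- bolt_lift (a joint): How far the loose bolt is lifted straight up in its tall guides, m: 0 sagging at rest, top stop at 0.016. It weighs 0.2 to 0.35 kg and falls back by its own weight.
- gate (a joint): Gate angle, rad: 0 shut, grows as it opens towards the cell's -x side (seen from above it turns clockwise about the hinge), stop at 1.2. A spring shuts it with 0.32 + 0.8 x angle N m (about 4 N at the grip).
- bolt: The steel bolt with rod, nose and red grip; origin on the rod's axis below the grip, 18 mm over the gate's top when sagging; z up, y along the bolt towards the hinge.
- bin_mid (a point): Centre of a loose open blue plastic bin, 160 x 120 x 70 mm, half-way up. To be left alone.
- driver: A loose screwdriver with a yellow handle, about 200 mm long, lying on the bench in front of the hinge post. To be left alone.
- can_mid (a point): Centre of a loose green can, 52 mm in diameter, 110 mm high, half-way up. To be left alone.

How it is judged:
By the outcome, as a careful person would: the job done as asked, in the order asked, and still so for the second after the job is handed in, while the arm keeps its last pose, push and grip.
It also fails if it takes over 38 s, if anything falls off the work surface, if the arm or the gripper's body presses on something with over 40 N, if the wrist force passes 120 N, or if a joint passes its speed limit or range.

## Working session

There is one attempt and no reset: what is moved stays moved. The work goes in short steps, Python scripts to look and compute and a tool call to move; the robot and the scene stay as the last step left them, time stands still between calls to the robot, and variables do not carry over. Pictures are saved under pics/ and viewed, at most 10 in all, crops included, and the job is handed in when it is done.

Besides the shell and the picture viewer there is one more tool, called after "Call:" as name(argument=value, ...), one argument or row to a line, values as JSON. play_rows: Moves the arm, as the interface text tells. Shift numbers are shares of 200 mm and turn numbers shares of 90 degrees, none past 1 either way. Its arguments: {"type":"object","properties":{"offset":{"type":"array"},"delta_rot":{"type":"array"},"jaw":{"type":"number"},"squeeze":{"type":"number"}},"required":["offset","delta_rot"]}

```bash
mkdir -p pics; python3 - <<'E'
from plant import telemetry, optics
import cv2,pickle
for n in("scene","top"):
    c=optics.camera(n); pickle.dump(c,open(f"{n}.pkl","wb")); cv2.imwrite(f"pics/{n}0.png",c["img"][:,:,::-1])
    print(n,c["fx"],c["cx"],c["cy"],c["dist_coeffs"],c["R"],c["t"])
print(telemetry.get_obs())
E
```

```text
scene 434.840861626821 278.76820771784367 206.80871430600254 [-0.08120336  0.          0.          0.          0.        ] [[-0.09920716  0.99494232 -0.01573877]
 [ 0.56000413  0.0427506  -0.8273861 ]
 [-0.82252861 -0.0908964  -0.56141298]] [-0.01852407 -0.17414946  1.72267261]
top 408.7884635976761 281.51003770805994 211.2891495596778 [-0.0913925  0.         0.         0.         0.       ] [[-2.14103003e-02 -9.99770350e-01  9.20245307e-04]
 [-9.93006335e-01  2.11585368e-02 -1.16149626e-01]
 [ 1.16103481e-01 -3.40060778e-03 -9.93231301e-01]] [0.08465533 0.55765027 1.11881092]
{'time': 0.1, 'joint_pos': array([-1.14739324e+00,  3.53587144e-01,  1.63406159e+00, -7.42637061e-06,
        1.15518027e+00, -2.39098393e-03]), 'dq': array([-0.00106563,  0.00109835, -0.00083541, -0.00069402, -0.00064431,
       -0.00079237]), 'effort': array([ 1.25537554e-03, -6.06356692e+01, -3.42820323e+01,  1.97624622e-04,
        3.93130467e-03, -1.41607072e-05]), 'eef_pos': array([ 0.25798771, -0.56882038,  0.2416308 ]), 'tcp_rot': array([-6.03820959e-04,  9.77422392e-01,  2.11293838e-01, -1.32492163e-04]), 'ft_force': array([0.23193323, 0.16936251, 0.04713238]), 'wrist_torque': array([0.03771992, 0.02620271, 0.02109332]), 'grip_force': 0.0, 'finger_gap': 0.0853255872279084}
```

View pics/scene0.png

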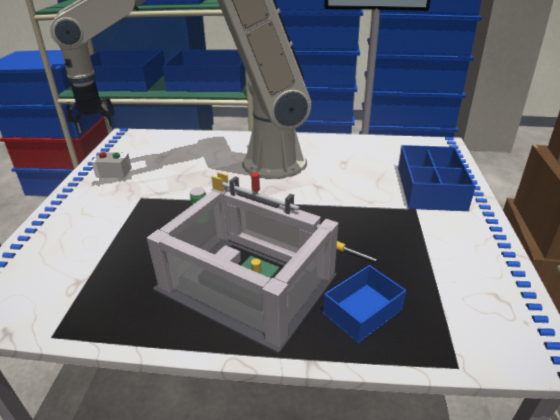

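View pics/top0.png

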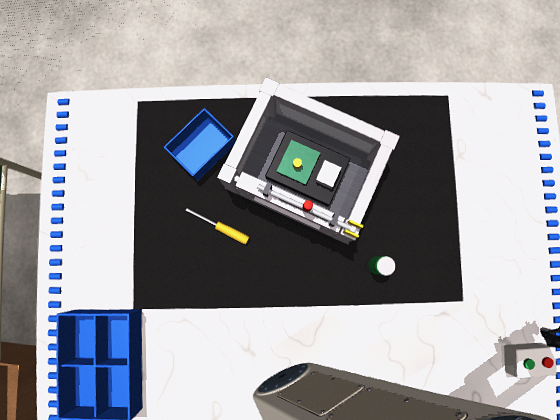

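The scene view shows the gate side facing the robot: grip at about (255,182), keeper at (220,181). In the top view the grip is at about (308,205), the keeper at (354,228), the can at (383,266) and the driver at (232,232).

```bash
cat > h.py <<'E'
import numpy as np,cv2
def ray(c,uv):
    K=np.array([[c["fx"],0,c["cx"]],[0,c["fy"],c["cy"]],[0,0,1.]])
    p=cv2.undistortPoints(np.array([[uv]],float),K,np.array(c["dist_coeffs"]))[0,0]
    R=np.array(c["R"]); return -R.T@np.array(c["t"]), R.T@np.array([p[0],p[1],1])
def plane(c,uv,z):
    o,d=ray(c,uv); return o+d*(z-o[2])/d[2]
def tri(c1,u1,c2,u2):
    o1,d1=ray(c1,u1);o2,d2=ray(c2,u2)
    s=np.linalg.lstsq(np.c_[d1,-d2],o2-o1,rcond=None)[0]
    a,b=o1+s[0]*d1,o2+s[1]*d2
    return (a+b)/2,np.linalg.norm(a-b)
def blobs(img,lo,hi,mn=8):
    h=cv2.cvtColor(img,cv2.COLOR_RGB2HSV); m=cv2.inRange(h,lo,hi)
    n,l,s,ce=cv2.connectedComponentsWithStats(m)
    return [(tuple(ce[i].round(1)),s[i].tolist()) for i in range(1,n) if s[i][4]>=mn]
E
python3 - <<'E'
import pickle,cv2
from h import *
S=pickle.load(open("scene.pkl","rb"));T=pickle.load(open("top.pkl","rb"))
for n,c in(("S",S),("T",T)):
    print(n,"red",blobs(c["img"],(0,150,90),(6,255,255))); print(n,"yel",blobs(c["img"],(18,120,90),(32,255,255)))
    if n=="T": im=c["img"][165:255,210:390]; k=4
    else: im=c["img"][160:230,190:320]; k=6
    cv2.imwrite(f"pics/{n}crop.png",cv2.resize(im,None,fx=k,fy=k,interpolation=cv2.INTER_CUBIC)[:,:,::-1])
E
```

```text
S red [((np.float64(17.6), np.float64(139.6)), [0, 138, 40, 4, 97]), ((np.float64(54.5), np.float64(140.1)), [42, 139, 24, 4, 52]), ((np.float64(39.4), np.float64(158.0)), [8, 149, 64, 19, 806]), ((np.float64(102.0), np.float64(154.1)), [100, 153, 5, 3, 8]), ((np.float64(255.0), np.float64(180.5)), [252, 173, 7, 18, 89])]
S yel [((np.float64(219.0), np.float64(181.1)), [212, 173, 15, 18, 164]), ((np.float64(340.3), np.float64(245.5)), [337, 241, 9, 10, 64]), ((np.float64(255.6), np.float64(264.4)), [251, 258, 10, 14, 100])]
T red [((np.float64(307.8), np.float64(204.6)), [303, 200, 10, 10, 69]), ((np.float64(548.1), np.float64(362.4)), [544, 358, 9, 10, 75])]
T yel [((np.float64(296.9), np.float64(162.5)), [293, 159, 9, 8, 58]), ((np.float64(231.7), np.float64(232.3)), [215, 221, 34, 23, 317]), ((np.float64(355.5), np.float64(223.9)), [348, 220, 16, 9, 57]), ((np.float64(350.7), np.float64(233.0)), [343, 229, 16, 9, 55])]
```

View pics/Tcrop.png

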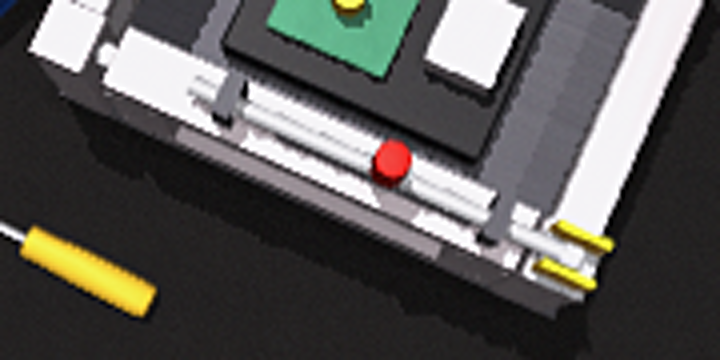

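View pics/Scrop.png

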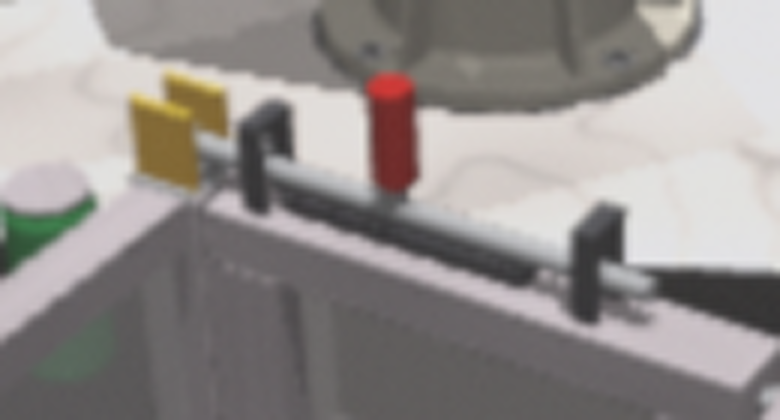

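The top crop shows the rod running from (195,85) through the grip at (392,160) to the keeper between the yellow cheeks at about (572,258). The guides are at (230,100) and (497,218). In the scene crop the grip is upright, with its top at (390,85) and its foot at (395,188).

```bash
python3 - <<'E'
import pickle
from h import *
S=pickle.load(open("scene.pkl","rb"));T=pickle.load(open("top.pkl","rb"))
g,e=tri(S,(255,180.7),T,(307.8,204.6)); print("tri",g,e)
print("grip top plane",plane(T,(307.6,204.3),.262), "scene mid", plane(S,(255.3,182),.237))
k=(plane(T,(355.5,223.9),.222)+plane(T,(350.7,233),.222))/2
cr=lambda x,y:(210+(x+.5)/4-.5,165+(y+.5)/4-.5)
g1=plane(T,cr(230,96),.215);g2=plane(T,cr(497,214),.215); r0=plane(T,cr(195,84),.198)
print(k,g1,g2,r0)
P=plane(T,(307.6,204.3),.262)
for a,b in((k,g1),(k,r0),(g2,g1),(k,P),(P,r0),(plane(T,(348,226.5),.222),plane(T,(362,220.5),.222))):
    d=b-a; print(np.linalg.norm(d[:2]),np.degrees(np.arctan2(d[1],d[0])))
print("can",plane(T,(386,266),.11))
def tool(q):
    from scipy.spatial.transform import Rotation as R; return R.from_quat(np.r_[q[1:],q[0]]).as_matrix()
print(tool([-6.03820959e-04,9.77422392e-01,2.11293838e-01,-1.32492163e-04]))
E
```

```text
tri [0.54866554 0.01376331 0.2439275 ] 0.002255751007882719
grip top plane [0.54711923 0.01431404 0.262     ] scene mid [0.54371054 0.01465432 0.237     ]
[ 0.4930992  -0.09363134  0.222     ] [0.59308742 0.10645917 0.215     ] [ 0.51907344 -0.05016597  0.215     ] [0.60389543 0.12810587 0.198     ]
0.22368248606186064 63.44801643984739
0.24787737304465118 63.44991260113867
0.17323251608486212 64.70669604507275
0.1207077773962286 63.4148483337852
0.12716963970827483 63.48319515003798
0.03623030908377366 -68.30290384674831
can [ 0.40099195 -0.19609945  0.11      ]
[[ 9.10709793e-01  4.13046497e-01 -5.14168909e-04]
 [ 4.13046817e-01 -9.10709099e-01  1.12438670e-03]
 [-3.83431798e-06 -1.23636581e-03 -9.99999236e-01]]
```

Call:
play_rows(
  offset=[
    [0,0,-0.2],
    [0,0,-0.45],
    [0.14,-0.12,-0.45],
    [0.28,-0.23,-0.45],
    [0.42,-0.35,-0.45],
    [0.56,-0.46,-0.45],
    [0.7,-0.58,-0.45],
    [0.84,-0.69,-0.45],
  ],
  delta_rot=[
    [0,0,0],
    [0,0,0],
    [0,0,0],
    [0,0,0],
    [0,0,0],
    [0,0,0],
    [0,0,0],
    [0,0,0],
  ],
  jaw=1,
)

```text
time: 1.1
eef_pos: [0.3543, -0.3728, 0.332]
tcp_rot: [-0.0, 0.977, 0.211, -0.0]
ft_force: [1.2, 0.3, 0.2]
finger_gap: 0.0854
grip_force: 0.0
```

Call:
play_rows(
  offset=[
    [0.1,-0.08,0],
    [0.2,-0.17,0],
    [0.3,-0.25,0],
    [0.42,-0.35,0],
    [0.56,-0.46,0],
    [0.7,-0.58,0],
    [0.84,-0.69,0],
    [0.84,-0.69,0],
  ],
  delta_rot=[
    [0,0,0],
    [0,0,0],
    [0,0,0],
    [0,0,0],
    [0,0,0],
    [0,0,0],
    [0,0,0],
    [0,0,0],
  ],
)

```text
time: 2.1
eef_pos: [0.4507, -0.1774, 0.332]
tcp_rot: [-0.0, 0.977, 0.213, -0.0]
ft_force: [-0.8, 0.8, 0.0]
finger_gap: 0.0854
grip_force: 0.0
```

Call:
play_rows(
  offset=[
    [0.1,-0.08,0],
    [0.2,-0.17,0],
    [0.3,-0.25,0],
    [0.42,-0.35,0],
    [0.56,-0.46,0],
    [0.7,-0.58,0],
    [0.84,-0.69,0],
    [0.84,-0.69,0],
  ],
  delta_rot=[
    [0,0,-0.06],
    [0,0,-0.12],
    [0,0,-0.18],
    [0,0,-0.24],
    [0,0,-0.3],
    [0,0,-0.36],
    [0,0,-0.434],
    [0,0,-0.434],
  ],
)

```text
time: 3.1
eef_pos: [0.5467, 0.0168, 0.3318]
tcp_rot: [-0.0, 0.85, 0.527, -0.0]
ft_force: [0.5, 0.1, 0.0]
finger_gap: 0.0857
grip_force: 0.0
```

```bash
cat >> h.py <<'E'
from scipy.spatial.transform import Rotation as Rn
def tool(q): return Rn.from_quat(np.r_[q[1:],q[0]]).as_matrix()
def rel(o,X):
    return (tool(o["tcp_rot"]).T@(np.array(X)-o["eef_pos"])/.2).round(3)
U=np.array([.4462,.895,0]);CX=np.array([.895,-.4462,0])
E
python3 - <<'E'
from h import *
from plant import telemetry, optics
o=telemetry.get_obs(); print(o["time"],o["eef_pos"],tool(o["tcp_rot"]),o["joint_pos"],rel(o,[.547,.0142,.232]))
print(o["ft_force"])
c=optics.camera("scene"); cv2.imwrite("pics/s1.png",cv2.resize(c["img"][90:240,160:360],None,fx=4,fy=4)[:,:,::-1])
E
```

```text
3.1 [0.54670279 0.01681279 0.33183474] [[ 4.44537662e-01  8.95760022e-01 -4.99705015e-04]
 [ 8.95760140e-01 -4.44537705e-01  2.78615997e-05]
 [-1.97180414e-04 -4.60001365e-04 -9.99999875e-01]] [2.79755949e-02 1.55151074e-01 1.69328647e+00 4.34878639e-05
 1.29365384e+00 4.88621796e-01] [-0.011  0.007  0.499]
[0.46227804 0.10086601 0.01354681]
```

View pics/s1.png

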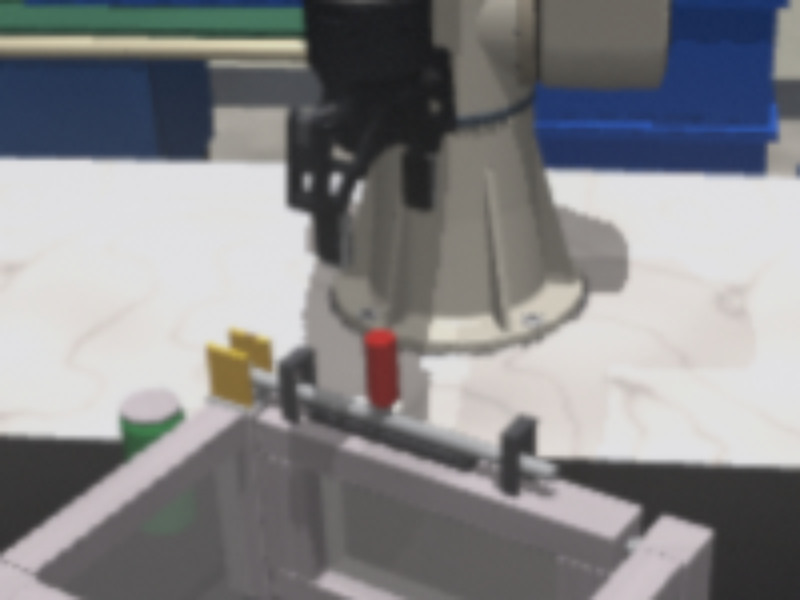

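The open fingers, at about (330,230) and (420,190), straddle the grip at (380,368) across the gate. I'm descending.

Call:
play_rows(
  offset=[
    [-0.01,0.007,0.1],
    [-0.01,0.007,0.2],
    [-0.01,0.007,0.3],
    [-0.01,0.007,0.4],
    [-0.01,0.007,0.45],
    [-0.01,0.007,0.5],
    [-0.01,0.007,0.5],
  ],
  delta_rot=[
    [0,0,0],
    [0,0,0],
    [0,0,0],
    [0,0,0],
    [0,0,0],
    [0,0,0],
    [0,0,0],
  ],
)

```text
time: 4.03
eef_pos: [0.5462, 0.0132, 0.2319]
tcp_rot: [-0.0, 0.851, 0.526, -0.0]
ft_force: [-0.1, 0.6, -0.2]
finger_gap: 0.0853
grip_force: 0.0
```

Call:
play_rows(
  offset=[
    [0,0,0],
    [0,0,0],
    [0,0,0],
    [0,0,0],
    [0,0,0],
    [0,0,0],
    [0,0,0],
    [0,0,0],
  ],
  delta_rot=[
    [0,0,0],
    [0,0,0],
    [0,0,0],
    [0,0,0],
    [0,0,0],
    [0,0,0],
    [0,0,0],
    [0,0,0],
  ],
  jaw=-1,
  squeeze=60,
)

```text
time: 5.03
eef_pos: [0.5465, 0.0137, 0.2327]
tcp_rot: [-0.0, 0.851, 0.526, 0.0]
ft_force: [-2.5, -0.0, 5.6]
finger_gap: 0.0208
grip_force: 58.4
```

```bash
python3 - <<'E'
from h import *
from plant import telemetry, optics
o=telemetry.get_obs(); print(o["time"],o["eef_pos"],o["ft_force"],o["wrist_torque"],o["finger_gap"],o["grip_force"])
c=optics.camera("scene"); cv2.imwrite("pics/s2.png",cv2.resize(c["img"][120:240,180:340],None,fx=5,fy=5)[:,:,::-1])
E
```

```text
5.025 [0.54649357 0.01374315 0.23268036] [-2.50723596e+00 -4.34808545e-03  5.64229127e+00] [ 0.10606598  0.36553871 -0.0060792 ] 0.020779199326205557 58.44364643096924
```

View pics/s2.png

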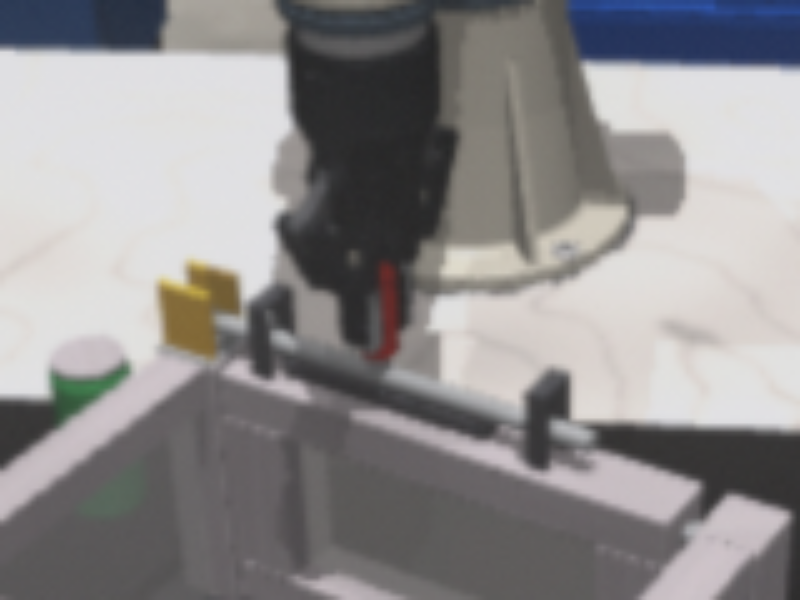

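The grip is clamped at (380,310) with the gap at 20.8 mm. Next I lift it about 13 mm.

Call:
play_rows(
  offset=[
    [0,0,-0.02],
    [0,0,-0.04],
    [0,0,-0.055],
    [0,0,-0.065],
    [0,0,-0.065],
  ],
  delta_rot=[
    [0,0,0],
    [0,0,0],
    [0,0,0],
    [0,0,0],
    [0,0,0],
  ],
)

```text
time: 5.7
eef_pos: [0.5463, 0.0137, 0.2453]
tcp_rot: [-0.0, 0.851, 0.526, -0.0]
ft_force: [-0.8, 1.4, -2.3]
finger_gap: 0.0206
grip_force: 58.7
```

The reading of -2.3 N is just the bolt's weight, so it is lifted. Drawing 36 mm along tool x.

Call:
play_rows(
  offset=[
    [0.02,0,0],
    [0.045,0,0],
    [0.07,0,0],
    [0.095,0,0],
    [0.12,0,0],
    [0.15,0,0],
    [0.18,0,0],
    [0.18,0,0],
  ],
  delta_rot=[
    [0,0,0],
    [0,0,0],
    [0,0,0],
    [0,0,0],
    [0,0,0],
    [0,0,0],
    [0,0,0],
    [0,0,0],
  ],
)

```text
time: 6.7
eef_pos: [0.5627, 0.0468, 0.2452]
tcp_rot: [-0.0, 0.85, 0.526, 0.0]
ft_force: [-4.0, 3.2, -2.6]
finger_gap: 0.0207
grip_force: 58.7
```

```bash
python3 - <<'E'
from h import *
from plant import telemetry, optics
o=telemetry.get_obs(); print(o["time"],o["eef_pos"],o["ft_force"],o["wrist_torque"],o["finger_gap"],o["grip_force"])
c=optics.camera("scene"); cv2.imwrite("pics/s3.png",cv2.resize(c["img"][140:240,190:330],None,fx=5,fy=5,interpolation=cv2.INTER_CUBIC)[:,:,::-1])
# arc: shifts from here in tool frame
H=np.array([.547,.0142,0])+.185*U; A=tool(o["tcp_rot"]); p=o["eef_pos"]; print("H",H,"r",np.linalg.norm((p-H)[:2]))
for a in (2.5,5,7.5,10,12.5,15,17.5,20,21):
    q=H+Rn.from_euler('z',-a,degrees=True).apply(p-H); print(a,(A.T@(q-p)/.2).round(3),round(a/90,3))
E
```

```text
6.7 [0.5626686  0.0468046  0.24516619] [-3.98085234  3.22487267 -2.64619985] [0.4938143  0.63895801 0.08390803] 0.020690506133643396 58.71556878089905
H [0.629547 0.179775 0.      ] r 0.14884168600264894
2.5 [ 0.001 -0.032  0.   ] 0.028
5 [ 0.003 -0.065  0.   ] 0.056
7.5 [ 0.007 -0.097  0.   ] 0.083
10 [ 0.012 -0.129  0.   ] 0.111
12.5 [ 0.018 -0.161  0.   ] 0.139
15 [ 0.026 -0.193  0.   ] 0.167
17.5 [ 0.035 -0.224  0.   ] 0.194
20 [ 0.046 -0.254  0.   ] 0.222
21 [ 0.05  -0.267  0.   ] 0.233
```

View pics/s3.png

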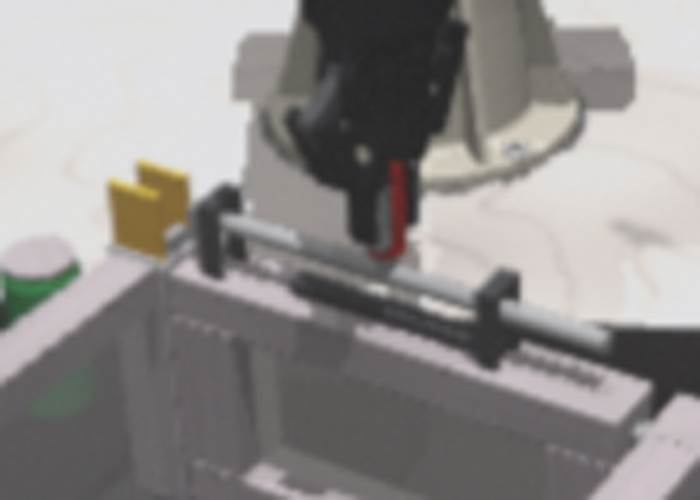

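The rod now sticks out past the hinge-side guide at (600,340), and the keeper at (150,215) is empty. I'm swinging the gate open along its arc to about 20°.

Call:
play_rows(
  offset=[
    [0,-0.016,0],
    [0.001,-0.032,0],
    [0.002,-0.048,0],
    [0.003,-0.065,0],
    [0.005,-0.081,0],
    [0.007,-0.097,0],
    [0.012,-0.129,0],
    [0.012,-0.129,0],
  ],
  delta_rot=[
    [0,0,0.014],
    [0,0,0.028],
    [0,0,0.042],
    [0,0,0.056],
    [0,0,0.07],
    [0,0,0.083],
    [0,0,0.111],
    [0,0,0.111],
  ],
)

```text
time: 7.75
eef_pos: [0.5403, 0.0595, 0.2453]
tcp_rot: [0.0, 0.893, 0.45, -0.0]
ft_force: [2.9, -2.0, -3.0]
finger_gap: 0.0203
grip_force: 59.1
```

Call:
play_rows(
  offset=[
    [0,-0.016,0],
    [0.001,-0.032,0],
    [0.002,-0.048,0],
    [0.003,-0.065,0],
    [0.005,-0.081,0],
    [0.007,-0.097,0],
    [0.012,-0.129,0],
    [0.012,-0.129,0],
  ],
  delta_rot=[
    [0,0,0.014],
    [0,0,0.028],
    [0,0,0.042],
    [0,0,0.056],
    [0,0,0.07],
    [0,0,0.083],
    [0,0,0.111],
    [0,0,0.111],
  ],
)

```text
time: 8.75
eef_pos: [0.5211, 0.077, 0.2453]
tcp_rot: [0.0, 0.929, 0.37, 0.0]
ft_force: [2.7, -3.0, -2.9]
finger_gap: 0.0205
grip_force: 59.3
```

Call:
play_rows(
  offset=[
    [0,0,0],
    [0,0,0],
    [0,0,0],
    [0,0,0],
  ],
  delta_rot=[
    [0,0,0],
    [0,0,0],
    [0,0,0],
    [0,0,0],
  ],
)

```text
time: 9.25
eef_pos: [0.5214, 0.0767, 0.2453]
tcp_rot: [0.0, 0.929, 0.37, 0.0]
ft_force: [2.1, -2.9, -3.4]
finger_gap: 0.0203
grip_force: 59.3
```

```bash
python3 - <<'E'
from h import *
from plant import telemetry, optics
o=telemetry.get_obs(); print(o["time"],o["eef_pos"],o["ft_force"],o["wrist_torque"],o["finger_gap"],o["grip_force"])
H=np.array([.6295,.1798,0]); d=(o["eef_pos"]-H)[:2]; print("angle",180+np.degrees(np.arctan2(d[1],d[0]))-63.45, np.linalg.norm(d))
c=optics.camera("scene");t=optics.camera("top")
a=cv2.resize(c["img"][130:270,180:340],(640,560))[:,:,::-1]; cv2.imwrite("pics/s4.png",a)
cv2.imwrite("pics/t4.png",cv2.resize(t["img"][80:300,160:420],None,fx=2.5,fy=2.5)[:,:,::-1])
E
```

```text
9.25 [0.52138023 0.07671218 0.24529372] [ 2.0763856  -2.88447271 -3.37195439] [-0.53861622 -0.37987746  0.08917203] 0.02026214284001279 59.29462909698486
angle -19.814795509002252 0.1493886977213409
```

View pics/s4.png

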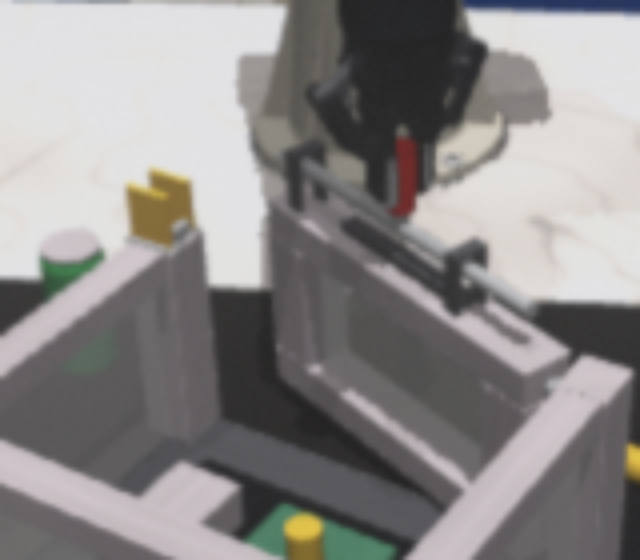

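View pics/t4.png

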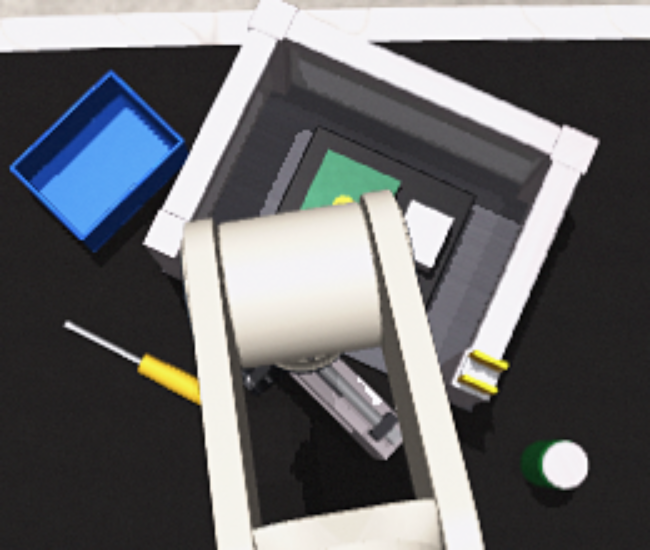

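The gate stands about 20° open and the gripper still holds the red grip, at (405,175) in the scene crop. In the top view the bin, driver and can are where they were. Handing in.

```bash
python3 -c "
from plant import robot
print(robot.hand_in())"
```

```text
the job is handed in; nothing more can be done
None
```

The bolt was lifted about 13 mm and drawn back about 37 mm, the gate was pulled open to about 20°, and the gripper was still holding the red grip when I handed the job in at about 9.4 s; the bin, screwdriver and can were not touched.

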